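# Pack the bath tablets down the leaning dispenser tube

## Task

Three hard bath tablets have stuck part-way down the clear dispenser tube that leans on its white stand. Take the orange-handled packing rod out of its blue holder, push the tablets down the tube with it until all three sit on one another at the bottom and press them home firmly for a moment, then stand the rod upright in its holder again and let go. Leave the other things on the shelf as they are.

Things in the scene. Friction and masses are not known exactly. Their poses are not given: they have to be found in the camera images.
- tube: Clear round tube, inner diameter 34 mm, outer 40 mm (46 mm at the white band round the mouth), fixed on a white stand; it leans 30 degrees from vertical, mouth on the robot's side, heading varies. Origin: centre of its inner floor; z runs along the tube's axis up and out of the mouth, which is 130 mm from the origin along z.
- tube_mouth (a point): Centre of the tube's open mouth (about 149 mm above the work surface); same axes as tube. The white stand below: base plate 150 x 90 mm, 10 mm thick, with two posts to 74 mm height close beside the tube.
- tablet1 (a joint): Lowest tablet (blue), one of three hard discs of 32 mm diameter, 14 mm thick, that slide only along the tube. The value grows as it is pushed down and is 0.070 m at its packed place (flat on the floor, or on the packed tablets below). Starts between 0.036 and 0.046. Tight fit: it stays where it is left.
- tablet2 (a joint): Middle tablet (yellow): same size and meaning, 0.070 m when packed; starts between 0.024 and 0.034.
- tablet3 (a joint): Top tablet (green): same size and meaning, 0.070 m when packed; starts between 0.006 and 0.022. When all are packed its upper face is 42 mm above the tube's inner floor, 88 mm inside the mouth.
- tablet3_top (a point): Centre of the upper face of the top (green) tablet, which the rod pushes on; same axes as tube. Each tablet takes about 1.2 N to slide and pushes those below it, so the whole stack takes about 4 N; once it is down the resistance rises sharply. A firm push home is 10 to 20 N.
- rod_centre (a point): Mid-point of the loose packing rod, 170 mm long, about 90 g; z points along it from foot to handle. From the foot: black rubber foot 26 mm in diameter, 12 mm tall, flat underneath; wooden shaft 14 mm in diameter; from 106 to 170 mm the orange round handle, 22 mm in diameter. It starts upright in the holder, foot down.
- rod_foot (a point): Centre of the flat underside of the rod's foot.
- holder: Fixed blue round cup, open at the top, that holds the rod: origin at the centre of its underside on the work surface, z up, 46 mm outer and 36 mm inner diameter, rim 55 mm and inner floor 6 mm above the surface, on a white plate 85 mm square.
- holder_floor (a point): Centre of the holder's inner floor, where the rod's foot stands.
- soap_dish: White and green ceramic leaf-shaped soap dish with a pink soap, 160 x 86 mm, about 30 mm tall; a bystander. Origin: centre of its underside.
- comb: Black plastic comb, 170 x 34 mm, lying flat; a bystander. Origin: near its middle, on the surface.
- shampoo: Green bottle, 64 mm diameter, 190 mm tall; a bystander. Origin: centre of its underside.
- cream: Amber cream jar, 68 mm diameter, 55 mm tall; a bystander. Origin: centre of its underside.
Things that resemble listed ones, but are neither listed nor needed, are in the scene too. What is shaped like the part that bears rod_centre but yellow is not meant.

How it is judged:
By the outcome, as a careful person would: the job done as asked, in the order asked, and still so for the second after the job is handed in, with the robot touching nothing.
It also fails if it takes over 51 s, if anything falls off the work surface, if the arm or the gripper's body presses on something with over 40 N, if the wrist force passes 120 N, or if a joint passes its speed limit or range.

## Robot

A 6-joint arm with a two-finger parallel gripper is mounted at the origin on the work surface. World frame = base frame: x ahead of the robot, y to its left, z up, the work surface at z = 0. Lengths are in mm, angles in rad, forces in N, time in s.
With the tool pointing down it reaches from about 350 to 975 mm from the base axis. Payload 7.1 kg.
Tool frame: the origin (TCP) lies at the very end of the fingers, on their centre line; the grasp point (between the pads) lies 19 mm behind it; z points along the fingers, y is the line along which they close (so a half turn about z gives the same grasp; the last joint's range is limited). The gripper opens to 88 mm and grips with 3 to 60 N. Pads are 20 mm wide; open, the fingers measure 115 mm over their backs; the gripper's body (75 mm by 178 mm) begins 61 mm behind the grasp point.
Start: joints at [-1.328, 0.423, 1.63, -0, 1.089, -0.019], TCP at [161.781, -603.682, 222.675] pointing down, gripper open.
Joint ranges: [-3, 3], [-0.9, 2.11], [0.09, 2.58], [-1.31, 4.45], [0.11, 2.69], [-2.54, 2.54]. Speed limits (rad/s): [2.39, 2.39, 3.01, 3.14, 3.14, 3.14].

## Interface

Orientations are given as a rotation vector (axis times angle).
In Python, from workcell import sensors, imaging, close_job gives the robot as it stands. The module is installed in compiled form; this text tells all that it offers.
- The arm moves only by the tool servo_tool, never from a script. Its argument "steps" is a list of rows, each a list of 3 entries, a list of its own where there are three numbers: the shift along the world's x, y, z in m, then the turn, a rotation vector about the world's x, y, z in degrees, then the opening, from -1 (shut) to 1 (fully open). A call has exactly 8 rows; each row shifts and turns the commanded pose from where the row before left it; what a row does not reach is not made up. A row lasts 1/12 s, in which the tool goes at most 41.7 mm and 7.16 degrees, less where a joint would pass 70% of its speed; a pose out of reach is approached as far as the arm can. A call is refused whole if a number of a shift passes 0.0417 or a number of a turn 7.16, either way. A call with a gripper value outside its range is refused whole. The fingers move at their own pace and stop on an object; the grip force is fixed at half the most. Time passes only in rows, so rows that do not move let the fingers close, or fill a call up. It gives the time, the measured TCP pose, the force, the opening and the grip force at its end, in the units of the state.
- sensors.get_obs(): the state, without advancing time (a new reading comes with each control period).
- imaging.get_image(name): name is "scene" or "top" or "wrist"; returns a dict with "color" (420x560x3 uint8, blue, green, red), "range_z" (420x560 float32, mm along the optical axis (not along the pixel's ray), 0 where there is no reading), "vertical_fov" (degrees; the focal length in pixels is half the picture's height over the tangent of half this angle, whatever the lens; pixels are square), "cx", "cy" (the principal point, pixels), "k1" (the pictures are not rectified: a ray, as slopes to the right and down, at radius r is drawn at 1 + k1 r^2 times it, then the intrinsics apply), "rvec" (rotation vector, rad) and "tvec" (3), from world to camera coordinates, as OpenCV has them; the wrist camera has in their place "tool_from_camera" (4x4, takes a point from camera to tool coordinates, whose origin is the TCP and whose axes are the flange's). Camera axes: x right, y down, z forward; pixel columns grow to the right and rows downward; lengths in mm; the calibration is good to about 2 mm. A picture is of the moment at which its call begins: read the wrist's pose just before it.
- close_job(): hands the job in; it is judged then, once.
The state is a dict: "t": time; "qpos": joint angles; "qvel": joint speeds; "joint_torque": joint torques, N m; "ee_pos": TCP position; "orientation": TCP orientation; "ft_force": force on the tool from outside, world axes, zero at the start; "moment": the same for the moment, N m; "width": finger opening in mm; "grasp_force": force on a finger pad.
Only numpy, scipy, OpenCV 4.12 (cv2) and the standard library are available. Lean on these libraries where they do the work, as an engineer would, in place of code of your own. Each camera call takes 0.05 s, during which the arm holds its last target. There are 200 camera calls.

## Working session

There is one attempt and no reset: what is moved stays moved. The work goes in short steps, Python scripts to look and compute and a tool call to move; the robot and the scene stay as the last step left them, time stands still between calls to the robot, and variables do not carry over. Pictures are saved under pics/ and viewed, at most 10 in all, crops included, and the job is handed in when it is done.

Besides the shell and the picture viewer there is one more tool, called as name(argument=value, ...) on one line, values as JSON. servo_tool: Moves the arm, as the interface text tells. Its arguments: {"type":"object","properties":{"steps":{"type":"array"}},"required":["steps"]}

```bash
mkdir -p pics
cat > h.py <<'E'
import numpy as np, cv2
from workcell import sensors, imaging
from scipy.spatial.transform import Rotation as R
def grab(n):
    o=sensors.get_obs(); d=imaging.get_image(n)
    d['f']=210/np.tan(np.radians(d['vertical_fov'])/2)
    if 'tool_from_camera' in d:
        T=np.eye(4);T[:3,:3]=R.from_rotvec(o['orientation']).as_matrix();T[:3,3]=o['ee_pos']
        d['W']=T@np.array(d['tool_from_camera'])
    else:
        M=np.eye(4);M[:3,:3]=R.from_rotvec(np.ravel(d['rvec'])).as_matrix();M[:3,3]=np.ravel(d['tvec'])
        d['W']=np.linalg.inv(M)
    return d
def dirs(d,uv):
    K=np.array([[d['f'],0,d['cx']],[0,d['f'],d['cy']],[0,0,1.]])
    p=cv2.undistortPoints(np.float64(uv).reshape(-1,1,2),K,np.array([d['k1'],0,0,0,0.])).reshape(-1,2)
    return np.c_[p,np.ones(len(p))]
def pts(d,mask):
    v,u=np.nonzero((mask>0)&(d['range_z']>0)); 
    c=dirs(d,np.c_[u,v])*d['range_z'][v,u][:,None]
    return c@d['W'][:3,:3].T+d['W'][:3,3]
def onplane(d,uv,z):
    r=dirs(d,uv)@d['W'][:3,:3].T; o=d['W'][:3,3]
    return o+r*((z-o[2])/r[:,2])[:,None]
def hsv(d,lo,hi): return cv2.inRange(cv2.cvtColor(d['color'],cv2.COLOR_BGR2HSV),np.array(lo),np.array(hi))
E
python3 - <<'E'
from h import *
ims=[]
for n in ('scene','top'):
    d=grab(n);ims.append(d['color']); cv2.imwrite(f'pics/{n}0.png',d['color'])
    print(n,d['W'][:3,3].round(),d['f'],d['k1'])
    for nm,lo,hi in (('orange',(5,150,120),(18,255,255)),('blue',(95,120,60),(125,255,255)),('yellow',(20,120,100),(35,255,255))):
        m=hsv(d,lo,hi);k,l,s,c=cv2.connectedComponentsWithStats(m)
        for i in range(1,k):
            if s[i,4]>40:
                P=pts(d,l==i); print(nm,c[i].round(),s[i],np.median(P,0).round() if len(P) else 0, P[:,2].max().round() if len(P) else 0)
E
```

```text
scene [1052.  750.  700.] 443.1812397765009 0.03190876154115861
orange [162.  76.] [152  48  21  55 711] [ 649. -640.  283.] 364.0
orange [185.  59.] [178  55  15   8  91] [ 567. -646.  322.] 334.0
orange [546.  96.] [535  81  23  32 347] [-601. -117.  123.] 180.0
orange [269. 176.] [265 164   9  26 187] [ 573. -115.  149.] 178.0
orange [438. 369.] [421 358  36  17 186] [570. 466.  30.] 35.0
orange [556. 413.] [549 401  11  19  97] [666. 661. 253.] 272.0
blue [232.  71.] [224  49  17  41 511] [ 410. -641.  258.] 329.0
blue [399. 383.] [390 369  18  28 142] [703. 491. 125.] 164.0
yellow [236. 178.] [230 155  11  53 327] [ 617. -223.  115.] 173.0
yellow [314. 247.] [308 241  14  10  61] [602. 127.  94.] 103.0
top [ 465.    7. 1270.] 423.13710880130117 -0.04052036706861421
blue [  2. 269.] [  0 260   7  20 107] [402. 641. 294.] 301.0
blue [556. 278.] [552 268   8  20 126] [ 401. -642.  295.] 305.0
yellow [369. 192.] [365 188   9   9  60] [ 613. -228.  169.] 174.0
```

View pics/scene0.png

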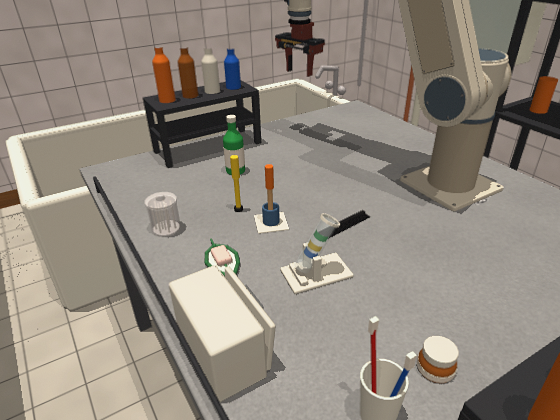

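View pics/top0.png

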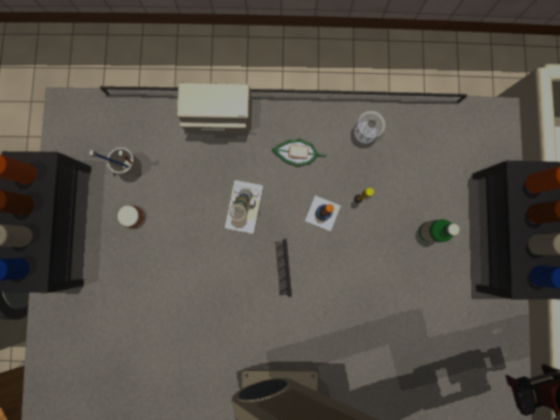

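Scene: the orange rod's handle is at (269,176) in its cup at (271,214), with the tube mouth at about (328,218) and the stand at (316,270). Top: the rod is at (330,209) and the stand at (243,207).

Run:
```python
from h import *
d=grab('wrist'); o=sensors.get_obs()
print(np.round(d['tool_from_camera'],3),d['f'],o['orientation'],R.from_rotvec(o['orientation']).as_matrix().round(2))
d=grab('top')
c=d['color'][170:260,200:380]; g=cv2.cvtColor(d['color'],cv2.COLOR_BGR2GRAY)
m=(g>130).astype(np.uint8); k,l,s,ce=cv2.connectedComponentsWithStats(m)
for i in range(1,k):
    if s[i,4]>200 and 200<ce[i][0]<380 and 150<ce[i][1]<260:
        ys,xs=np.nonzero(l==i); r=cv2.minAreaRect(np.float32(np.c_[xs,ys])); b=cv2.boxPoints(r)
        w=onplane(d,b,10 if ce[i][0]<290 else 3); print(ce[i],r,w.round(),w.mean(0).round(),np.linalg.norm(np.diff(w,axis=0),axis=1).round())
m=hsv(d,(3,130,60),(20,255,255)); m[:,:310]=0;m[:,350:]=0;m[:190]=0;m[230:]=0
ys,xs=np.nonzero(m);print(len(xs),xs.mean(),ys.mean(),onplane(d,[[xs.mean(),ys.mean()]],170))
s=grab('scene')
cv2.imwrite('pics/c1.png',np.hstack([cv2.resize(c,(800,400),interpolation=2)[:,:400*2]]))
cv2.imwrite('pics/c2.png',cv2.resize(s['color'][150:300,220:380],(640,600),interpolation=2))
```

```text
[[   0.      -0.964   -0.265   72.844]
 [   1.       0.      -0.       0.649]
 [   0.      -0.265    0.964 -162.057]
 [   0.       0.       0.       1.   ]] 355.2980022382167 [-3.11360065e+00 -4.09910099e-01  2.10265491e-04] [[ 0.97  0.26 -0.  ]
 [ 0.26 -0.97  0.  ]
 [ 0.   -0.   -1.  ]]
[296.72901679 151.62589928] ((295.8999938964844, 151.29998779296875), (32.25523376464844, 19.606122970581055), 18.434947967529297) [[742.  17.   3.]
 [800.  -1.   3.]
 [770. -95.   3.]
 [712. -77.   3.]] [756. -39.   3.] [61. 99. 61.]
[244.53820225 205.58876404] ((243.42308044433594, 206.38462829589844), (29.613536834716797, 50.009613037109375), 11.309932708740234) [[518. 172.  10.]
 [666. 147.  10.]
 [650.  59.  10.]
 [502.  85.  10.]] [584. 116.  10.] [150.  89. 150.]
[321.96577947 212.97718631] ((322.4482727050781, 212.87930297851562), (28.225692749023438, 28.411388397216797), 21.801410675048828) [[ 544.  -66.    3.]
 [ 624.  -97.    3.]
 [ 594. -177.    3.]
 [ 514. -145.    3.]] [ 569. -122.    3.] [86. 85. 86.]
61 328.04918032786884 208.62295081967213 [[ 566.35876052 -119.20865322  170.        ]]
```

View pics/c2.png

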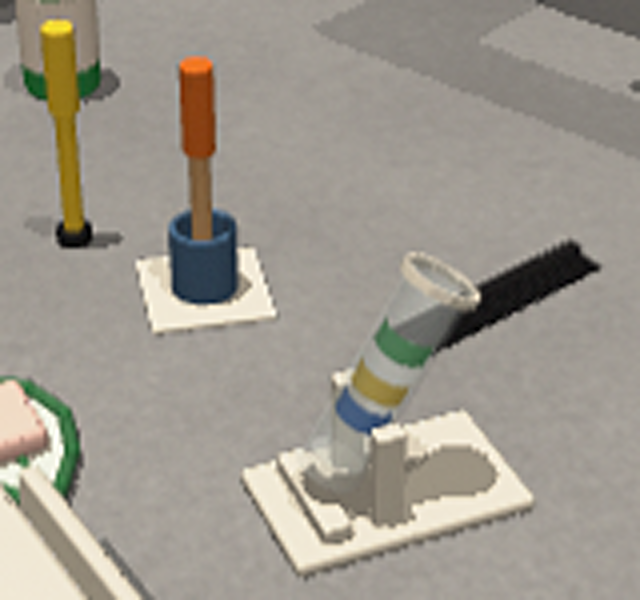

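The orange rod stands at (197,60) in its cup, and the yellow decoy is to its left. The tube mouth is at (440,280), and the tablets sit at y≈345–410 (crop). The 150 × 90 plate and the 85 square plate both measured to the right size.

servo_tool(steps=[[[0.025, 0.03, 0.005], [0, 0, -1.54], 1], [[0.025, 0.03, 0.005], [0, 0, -1.54], 1], [[0.025, 0.03, 0.005], [0, 0, -1.54], 1], [[0.025, 0.03, 0.005], [0, 0, -1.54], 1], [[0.025, 0.03, 0.005], [0, 0, -1.54], 1], [[0.025, 0.03, 0.005], [0, 0, -1.54], 1], [[0.025, 0.03, 0.005], [0, 0, -1.54], 1], [[0.025, 0.03, 0.005], [0, 0, -1.54], 1]])

```text
t: 0.92
ee_pos: [362.6, -362.0, 263.0]
orientation: [3.141, 0.071, 0.0]
ft_force: [-0.1, -0.7, 0.0]
width: 87.9
grasp_force: 0.0
```

servo_tool(steps=[[[0.025, 0.03, 0.005], [0, 0, -1.54], 1], [[0.025, 0.03, 0.005], [0, 0, -1.54], 1], [[0.025, 0.03, 0.005], [0, 0, -1.54], 1], [[0.025, 0.03, 0.005], [0, 0, -1.54], 1], [[0.025, 0.03, 0.005], [0, 0, -1.54], 1], [[0.025, 0.03, 0.005], [0, 0, -1.54], 1], [[0.025, 0.03, 0.005], [0, 0, -1.54], 1], [[0, 0, 0], [0, 0, 0], 1]])

```text
t: 1.58
ee_pos: [540.7, -149.3, 298.8]
orientation: [-3.133, 0.217, -0.005]
ft_force: [0.3, 0.5, -0.3]
width: 87.8
grasp_force: 0.0
```

```bash
cat > rod.py <<'E'
from h import *
import sys
d=grab('wrist'); cv2.imwrite(f'pics/{sys.argv[1]}.png',d['color'])
print(d['W'][:3,3].round(1),sensors.get_obs()['ee_pos'])
m=hsv(d,(3,150,90),(18,255,255)); k,l,s,c=cv2.connectedComponentsWithStats(m)
i=1+np.argmax(s[1:,4]); P=pts(d,l==i); print(c[i],s[i])
h=P[:,2].max(); T=P[P[:,2]>np.percentile(P[:,2],98)-3]; print('top',np.median(T,0).round(1),T[:,:2].min(0).round(1),T[:,:2].max(0).round(1),len(T))
for a in (165,150,135,120):
    B=P[abs(P[:,2]-a)<6]; print(a,len(B),B.mean(0).round(1) if len(B) else '',(np.ptp(B,axis=0)).round(1) if len(B) else '')
m=hsv(d,(95,80,40),(125,255,255)); P=pts(d,m); P=P[(P[:,2]>45)&(P[:,2]<60)]
if len(P): print('rim',len(P),P.min(0).round(1),P.max(0).round(1),(P.min(0)/2+P.max(0)/2).round(1))
E
python3 rod.py w1
```

```text
[ 612.4 -160.   461.1] [ 538.64750715 -151.26095913  298.02112854]
[241.88951049 169.75664336] [227 153  30  34 715]
top [ 568.9 -122.8  175.9] [ 558.5 -133.2] [ 579.2 -112.3] 521
165 45 [ 576.2 -128.1  165.4] [11.8 14.5 11.1]
150 39 [ 575.8 -128.4  150.2] [12.7 14.2 10.3]
135 34 [ 576.4 -127.9  135.5] [11.7 13.8 11.6]
120 19 [ 576.7 -127.8  121.3] [ 8.7 13.2  6.5]
rim 302 [ 547.2 -143.8   52.6] [591.3 -99.8  57.2] [ 569.3 -121.8   54.9]
```

View pics/w1.png

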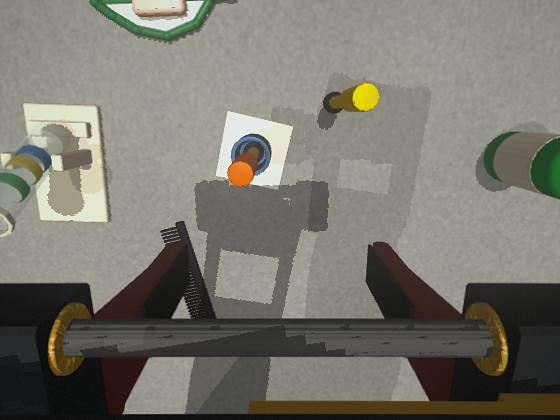

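The wrist picture shows the rod top at (241,173), centred over its blue cup. The handle top measured z = 176, as expected, and the rod is upright.

servo_tool(steps=[[[0.015, 0.015, 0], [0, 0, -0.5], 1], [[0.016, 0.015, 0], [0, 0, -0.5], 1], [[0, 0, -0.03], [0, 0, 0], 1], [[0, 0, -0.03], [0, 0, 0], 1], [[0, 0, -0.03], [0, 0, 0], 1], [[0, 0, 0], [0, 0, 0], 1], [[0, 0, 0], [0, 0, 0], 1], [[0, 0, 0], [0, 0, 0], 1]])

```text
t: 2.3
ee_pos: [568.2, -124.6, 209.0]
orientation: [3.131, -0.25, 0.002]
ft_force: [0.8, -1.5, 0.5]
width: 87.8
grasp_force: 0.0
```

servo_tool(steps=[[[0.0007, 0.0018, -0.03], [0, 0, 0], 1], [[0, 0, -0.03], [0, 0, 0], 1], [[0, 0, -0.017], [0, 0, 0], 1], [[0, 0, 0], [0, 0, 0], 0], [[0, 0, 0], [0, 0, 0], -0.5], [[0, 0, 0], [0, 0, 0], -1], [[0, 0, 0], [0, 0, 0], -1], [[0, 0, 0], [0, 0, 0], -1]])

```text
t: 2.97
ee_pos: [569.7, -122.2, 132.6]
orientation: [3.131, -0.249, 0.005]
ft_force: [0.4, 0.1, -0.6]
width: 58.0
grasp_force: 0.0
```

servo_tool(steps=[[[0, 0, 0], [0, 0, 0], -1], [[0, 0, 0], [0, 0, 0], -1], [[0, 0, 0], [0, 0, 0], -1], [[0, 0, 0], [0, 0, 0], -1], [[0, 0, 0], [0, 0, 0], -1], [[0, 0, 0], [0, 0, 0], -1], [[0, 0, 0], [0, 0, 0], -1], [[0, 0, 0], [0, 0, 0], -1]])

```text
t: 3.63
ee_pos: [568.5, -121.9, 130.6]
orientation: [-3.132, 0.249, 0.0]
ft_force: [0.2, -0.2, 0.3]
width: 21.5
grasp_force: 30.0
```

servo_tool(steps=[[[0, 0, 0.02], [0, 0, 0], -1], [[0, 0, 0.035], [0, 0, 0], -1], [[0, 0, 0.035], [0, 0, 0], -1], [[-0.01, 0.01, 0.035], [0, 0, 0], -1], [[-0.018, 0.025, 0.02], [0, 0, 0], -1], [[-0.018, 0.03, 0.02], [0, 0, 0], -1], [[-0.018, 0.035, 0.005], [0, 0, 0], -1], [[-0.016, 0.03, 0], [0, 0, 0], -1]])

```text
t: 4.3
ee_pos: [488.2, 9.3, 302.6]
orientation: [-3.131, 0.251, -0.005]
ft_force: [0.8, 0.6, -0.5]
width: 21.3
grasp_force: 30.0
```

servo_tool(steps=[[[-0.01, 0.03, 0], [0, 0, 0], -1], [[-0.01, 0.02, 0], [0, 0, 0], -1], [[0, 0.01, 0], [0, 0, 0], -1], [[0, 0, 0], [0, 0, 0], -1], [[0, 0, 0], [0, 0, 0], -1], [[0, 0, 0], [0, 0, 0], -1], [[0, 0, 0], [0, 0, 0], -1], [[0, 0, 0], [0, 0, 0], -1]])

```text
t: 4.97
ee_pos: [468.9, 67.2, 300.5]
orientation: [3.131, -0.252, -0.0]
ft_force: [-0.3, -0.2, -0.6]
width: 21.2
grasp_force: 30.0
```

Run:
```python
from h import *
d=grab('wrist'); cv2.imwrite('pics/w2.png',d['color']); np.savez('w2.npz',**d)
s=grab('scene'); np.savez('s2.npz',**s)
print(sensors.get_obs()['ee_pos'],sensors.get_obs()['orientation'])
for n,d in (('w',d),('s',s)):
  for nm,lo,hi in (('green',(40,40,50),(90,255,255)),('yel',(20,60,90),(35,255,255)),('blue',(95,100,50),(120,255,255))):
    m=hsv(d,lo,hi);k,l,st,c=cv2.connectedComponentsWithStats(m)
    for i in range(1,k):
        P=pts(d,l==i)
        if st[i,4]>40 and len(P):
            q=np.median(P,0)
            if 480<q[0]<660 and 50<q[1]<200: print(n,nm,c[i].round(1),st[i],q.round(1))
```

```text
[468.71638336  67.41206294 300.51727336] [ 3.13139966e+00 -2.51090256e-01 -3.72813443e-04]
w green [209.1  72.4] [190  64  34  28 321] [583.3 107.8 130.3]
w green [203.2  96.1] [189  85  30  17  47] [561.9 122.2 109. ]
w yel [213.1  60.4] [194  52  33  29 269] [596.2 105.4 107.9]
w yel [220.7 336.7] [216 303  14  72 447] [499.4  73.8 399.5]
w yel [334.8 337.2] [327 304  13  71 405] [495.6  50.6 400. ]
w yel [285.7 405. ] [  92  394  337   20 3128] [487.6  60.9 407.7]Traceback (most recent call last):
  File "<stdin>", line 9, in <module>
  File "h.py", line 20, in pts
    c=dirs(d,np.c_[u,v])*d['range_z'][v,u][:,None]
      ~~~~^^^^^^^^^^^^^^
  File "h.py", line 16, in dirs
    p=cv2.undistortPoints(np.float64(uv).reshape(-1,1,2),K,np.array([d['k1'],0,0,0,0.])).reshape(-1,2)
      ~~~~~~~~~~~~~~~~~~~^^^^^^^^^^^^^^^^^^^^^^^^^^^^^^^^^^^^^^^^^^^^^^^^^^^^^^^^^^^^^^^
cv2.error: OpenCV(4.12.0) /io/opencv/modules/calib3d/src/undistort.dispatch.cpp:347: error: (-215:Assertion failed) CV_IS_MAT(_src) && CV_IS_MAT(_dst) && (_src->rows == 1 || _src->cols == 1) && (_dst->rows == 1 || _dst->cols == 1) && _src->cols + _src->rows - 1 == _dst->rows + _dst->cols - 1 && (CV_MAT_TYPE(_src->type) == CV_32FC2 || CV_MAT_TYPE(_src->type) == CV_64FC2) && (CV_MAT_TYPE(_dst->type) == CV_32FC2 || CV_MAT_TYPE(_dst->type) == CV_64FC2) in function 'cvUndistortPointsInternal'
```

View pics/w2.png

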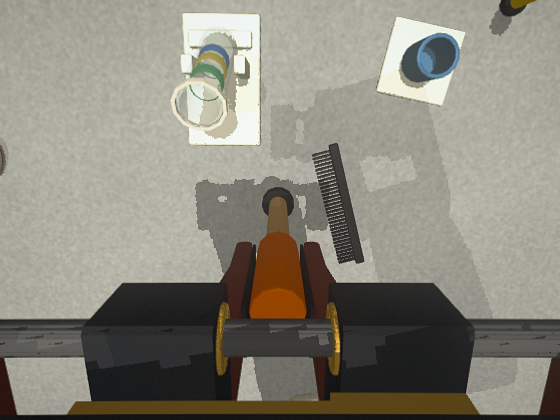

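The wrist picture shows the mouth ring at about (199,103), the tablets below it, and the plate spanning (183–260, 13–145). The held rod's foot is at (277,203).

Run:
```python
from h import *
d=dict(np.load('w2.npz')); 
d={k:(v.item() if v.ndim==0 else v) for k,v in d.items()}
m=hsv(d,(0,0,150),(179,70,255)); m[:, :165]=0; m[:,235:]=0; m[:70]=0; m[135:]=0
P=pts(d,m); P=P[(P[:,2]>118)&(P[:,2]<175)]
print(len(P),P.min(0).round(1),P.max(0).round(1))
# image ellipse
v,u=np.nonzero(m); 
# depth mask image
rz=d['range_z']; yy,xx=np.mgrid[0:420,0:560]
A=np.zeros((420,560),np.uint8)
for (a,b) in zip(v,u):
    if rz[a,b]>0:
        p=(dirs(d,[[b,a]])*rz[a,b])@d['W'][:3,:3].T+d['W'][:3,3]
        if 118<p[0,2]<175: A[a,b]=255
c,_=cv2.findContours(A,cv2.RETR_EXTERNAL,cv2.CHAIN_APPROX_NONE); c=max(c,key=cv2.contourArea)
print(cv2.fitEllipse(c),cv2.boundingRect(c))
e=cv2.fitEllipse(c); print('centre@149',onplane(d,[e[0]],149).round(1))
q=np.median(P,0);U,S,V=np.linalg.svd(P-P.mean(0),full_matrices=False);print('svd mean',P.mean(0).round(1),S/np.sqrt(len(P)),V[2].round(3))
# circle fit on lip: inner hole contour
h=cv2.findContours(A,cv2.RETR_CCOMP,cv2.CHAIN_APPROX_NONE); 
for cc,hh in zip(h[0],h[1][0]):
    if hh[3]>=0 and len(cc)>40: ei=cv2.fitEllipse(cc);print('inner',ei,onplane(d,[ei[0]],149).round(1))
# plate
m=hsv(d,(0,0,190),(179,60,255)); m[:, :165]=0; m[:,275:]=0; m[150:]=0
P=pts(d,m); P=P[abs(P[:,2]-10)<5]; r=cv2.minAreaRect(np.float32(P[:,:2])); print('plate',len(P),r,cv2.boxPoints(r).round(1).tolist(),P[:,2].mean())
# rod foot held
m=cv2.inRange(d['color'],(0,0,0),(70,70,70)); m[:175]=0;m[225:]=0;m[:,:255]=0;m[:,300:]=0
k,l,s,ce=cv2.connectedComponentsWithStats(m); i=1+np.argmax(s[1:,4]);Q=pts(d,l==i);Q=Q[Q[:,2]>150];print('foot',s[i],Q.mean(0).round(1),Q.min(0).round(1),Q.max(0).round(1))
print(rz[100:104,190:200])
```

```text
2049 [534.   97.1 118. ] [588.2 144.3 161.5]
((200.0413360595703, 101.8719482421875), (55.7537727355957, 57.385318756103516), 178.84744262695312) (171, 71, 57, 60)
centre@149 [[558.2 118.6 149. ]]
svd mean [557.7 120.7 142.7] [15.04454284 12.41245376  9.21209475] [-0.536  0.208  0.818]
inner ((202.21002197265625, 98.4976577758789), (19.259382247924805, 32.773014068603516), 118.6195297241211) [[560.6 116.2 149. ]]
plate 4388 ((584.5885620117188, 115.561279296875), (89.25225067138672, 149.37843322753906), 80.19019317626953) [[503.3999938964844, 84.30000305175781], [650.5999755859375, 58.900001525878906], [665.7999877929688, 146.8000030517578], [518.5999755859375, 172.3000030517578]] 9.987136483291081
foot [262 187  32  29 435] [474.   65.8 187.2] [459.1  54.1 178.4] [482.1  79.2 218.1]
[[327.6704  328.66968 329.77002 331.84436 333.10803 335.6058  336.28427
  336.69342 339.0758  339.14783]
 [327.7758  327.8679  331.0484  331.55035 332.5932  334.46783 335.57227
  336.7165  336.58322 338.80814]
 [326.63065 328.8975  329.75958 331.4115  332.33817 333.24442 333.59854
  335.40845 337.41278 337.608  ]
 [325.48242 326.28937 328.42007 330.51337 330.894   332.14224 333.32605
  335.59683 335.67792 335.88116]]
```

Run:
```python
from h import *
d=dict(np.load('w2.npz')); d={k:(v.item() if v.ndim==0 else v) for k,v in d.items()}
m=hsv(d,(0,0,120),(179,90,255)); m[:, :160]=0; m[:,240:]=0; m[:60]=0; m[140:]=0
P=pts(d,m); P=P[(P[:,2]>125)&(P[:,2]<175)]
y=np.radians(-9.8); h=np.array([np.cos(y),np.sin(y),0]);n=np.array([-h[1],h[0],0]); a=-.5*h+.866*np.array([0,0,1]); b=np.cross(n,a)
s=P@a; print(np.percentile(s,[50,90,95,98,99.5]).round(1),np.histogram(s,bins=np.arange(s.max()-24,s.max()+2,2)))
s0=np.percentile(s,97)
L=P[abs(s-s0)<3]; X=np.c_[L@n,L@b]
A=np.c_[2*X,np.ones(len(X))]
for _ in range(3):
    c=np.linalg.lstsq(np.c_[2*X,np.ones(len(X))],(X**2).sum(1),rcond=None)[0]; r=np.sqrt(c[2]+c[0]**2+c[1]**2)
    print(len(X),c[:2],r, np.percentile(np.hypot(*(X-c[:2]).T),[2,50,98]).round(1))
    k=abs(np.hypot(*(X-c[:2]).T)-20)<5; X=X[k]
mid=(X.max(0)+X.min(0))/2; print('span',np.ptp(X,axis=0),mid)
for q in (c[:2],mid): print('mouth',(q[0]*n+q[1]*b+s0*a).round(1))
C=np.array([584.6,115.6,0]); M=q[0]*n+q[1]*b+s0*a-C; print('lateral',M@n,'along',M@h)
```

```text
[-135.9 -133.6 -133.3 -133.1 -132.6] (array([ 50,  70,  89,  85,  67,  50,  50,  52, 119, 128, 589, 523]), array([-156.15427651, -154.15427651, -152.15427651, -150.15427651,
       -148.15427651, -146.15427651, -144.15427651, -142.15427651,
       -140.15427651, -138.15427651, -136.15427651, -134.15427651,
       -132.15427651]))
1113 [212.97547883 530.15660245] 20.32522808952537 [16.7 20.4 23.5]
1113 [212.97547883 530.15660245] 20.32522808952537 [16.7 20.4 23.5]
1113 [212.97547883 530.15660245] 20.32522808952537 [16.7 20.4 23.5]
span [46.516708   47.25402653] [213.23806837 529.66482355]
mouth [554.3 120.4 149.7]
mouth [553.9 120.7 149.5]
lateral -0.17955790361513146 along -31.11286706593842
```

Mouth measured at (554.1, 120.5, 149.5). It sits exactly on the plate's centre line, the height is as given, and the span is 46.5 mm. I'll tilt the rod and line it up 50 mm outside the mouth.

servo_tool(steps=[[[0, 0.01, 0.001], [-0.73, -4.22, 0], -1], [[0, 0.01, 0], [-0.73, -4.22, 0], -1], [[0, 0.01, 0], [-0.73, -4.22, 0], -1], [[0, 0.01, 0], [-0.73, -4.22, 0], -1], [[0, 0.01, 0], [-0.73, -4.22, 0], -1], [[0, 0.009, 0], [-0.73, -4.22, 0], -1], [[-0.001, 0.009, 0], [-0.73, -4.22, 0], -1], [[0, 0, 0], [0, 0, 0], -1]])

```text
t: 5.73
ee_pos: [465.4, 136.5, 300.3]
orientation: [2.98, -0.235, 0.798]
ft_force: [-0.5, -0.6, -1.1]
width: 21.6
grasp_force: 30.0
```

servo_tool(steps=[[[0, 0, 0], [0, 0, 0], -1], [[0, 0, 0], [0, 0, 0], -1], [[0, 0, 0], [0, 0, 0], -1], [[0, 0, 0], [0, 0, 0], -1], [[0, 0, 0], [0, 0, 0], -1], [[0, 0, 0], [0, 0, 0], -1], [[0, 0, 0], [0, 0, 0], -1], [[0, 0, 0], [0, 0, 0], -1]])

```text
t: 6.4
ee_pos: [467.6, 136.0, 301.7]
orientation: [2.98, -0.238, 0.797]
ft_force: [0.5, 0.3, -1.1]
width: 21.7
grasp_force: 30.0
```

```bash
cat > al.py <<'E'
from h import *
import sys
y=np.radians(-9.8); h=np.array([np.cos(y),np.sin(y),0]);n=np.array([-h[1],h[0],0]); a=-.5*h+.866*np.array([0,0,1]); b=np.cross(n,a)
M=np.array([554.1,120.5,149.3])
o=sensors.get_obs(); z=R.from_rotvec(o['orientation']).as_matrix()[:,2]
e=np.array(o['ee_pos'])-M
print('tcp axial %.1f n %.1f b %.1f'%(e@a,e@n,e@b),'tilt err deg n,b',np.degrees([z@n,z@b]).round(2),'yaw',z.round(4), 'F.a %.1f'%(np.array(o['ft_force'])@a),'t',o['t'])
print('n',n.round(3),'b',b.round(3),'a',a.round(3))
E
python3 al.py
python3 - <<'E'
from h import *
for nm in ('wrist','scene'):
    d=grab(nm); np.savez(nm[0]+'3.npz',**d)
    c=d['color'] if nm=='wrist' else cv2.resize(d['color'][110:290,230:400],(566,600))
    cv2.imwrite(f'pics/{nm}3.png',c)
E
```

```text
tcp axial 175.9 n 0.5 b 0.1 tilt err deg n,b [-0.02 -0.03] yaw [ 0.4922 -0.0853 -0.8663] F.a -1.2 t 6.4
n [0.17  0.985 0.   ] b [ 0.853 -0.147  0.5  ] a [-0.493  0.085  0.866]
```

View pics/wrist3.png

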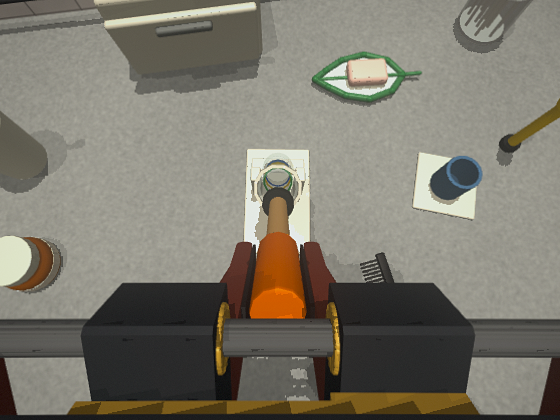

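The rod's foot is at (277,203), just in front of the mouth ring at (278,184), laterally centred. I'll check the foot's offset from the depth data.

Run:
```python
from h import *
exec(open('al.py').read().split('o=sens')[0])
d=dict(np.load('w3.npz')); d={k:(v.item() if v.ndim==0 else v) for k,v in d.items()}
def rep(nm,P):
    E=(P-M); q=np.c_[E@n,E@b,E@a]
    print(nm,len(q),'lo',np.percentile(q,1,axis=0).round(1),'hi',np.percentile(q,99,axis=0).round(1))
    return q
m=cv2.inRange(d['color'],(0,0,0),(75,75,75)); m[:175]=0;m[225:]=0;m[:,:250]=0;m[:,305:]=0
P=pts(d,m);P=P[(P[:,2]>180)];q=rep('foot',P)
m=hsv(d,(3,120,60),(20,255,255)); m[:, :250]=0;m[:,305:]=0;m[:190]=0
P=pts(d,m);q=rep('rod',P)
for lo in range(70,220,15):
    k=(q[:,2]>lo)&(q[:,2]<lo+15)
    if k.sum()>20: print(lo,k.sum(),'n mid %.1f w %.1f'%((np.percentile(q[k,0],1)+np.percentile(q[k,0],99))/2,np.ptp(q[k,0])),'b max %.1f'%np.percentile(q[k,1],98))
m=hsv(d,(0,0,140),(179,70,255)); m[:145]=0;m[215:]=0;m[:,:240]=0;m[:,320:]=0
P=pts(d,m);E=P-M;P=P[(abs(E@a)<3)&(np.hypot(E@n,E@b)<30)];rep('ring',P)
```

```text
foot 420 lo [-11.6  -6.8  54.2] hi [11.7 13.  64.4]
rod 5175 lo [-9.8 -0.7 74.9] hi [ 10.3  27.7 284.6]
70 76 n mid -0.1 w 12.8 b max 7.4
85 98 n mid 0.1 w 12.5 b max 7.5
100 113 n mid 0.1 w 13.0 b max 7.5
115 137 n mid 0.1 w 12.4 b max 7.5
130 162 n mid 0.1 w 12.7 b max 7.6
145 41 n mid -0.4 w 17.7 b max 11.1
160 389 n mid 0.2 w 21.5 b max 11.5
175 527 n mid 0.4 w 25.9 b max 11.8
190 660 n mid 0.2 w 21.6 b max 11.5
205 972 n mid 0.3 w 21.5 b max 11.5
ring 507 lo [-22.6 -15.4  -2.8] hi [23.  22.9  1. ]
```

Aligned within 0.5 mm. Sliding in along the axis.

servo_tool(steps=[[[0.0049, -0.0009, -0.0087], [0, 0, 0], -1], [[0.0049, -0.0009, -0.0087], [0, 0, 0], -1], [[0.005, -0.0008, -0.0086], [0, 0, 0], -1], [[0.0049, -0.0009, -0.0087], [0, 0, 0], -1], [[0.0049, -0.0008, -0.0087], [0, 0, 0], -1], [[0.005, -0.0009, -0.0086], [0, 0, 0], -1], [[0.0049, -0.0008, -0.0087], [0, 0, 0], -1], [[0, 0, 0], [0, 0, 0], -1]])

```text
t: 7.17
ee_pos: [503.1, 127.6, 240.7]
orientation: [2.985, -0.235, 0.788]
ft_force: [-0.0, -0.6, -0.8]
width: 21.4
grasp_force: 30.0
```

```bash
python3 al.py
```

```text
tcp axial 104.9 n -1.7 b 1.2 tilt err deg n,b [ 0.09 -0.39] yaw [ 0.4872 -0.0826 -0.8694] F.a -0.8 t 7.1667
n [0.17  0.985 0.   ] b [ 0.853 -0.147  0.5  ] a [-0.493  0.085  0.866]
```

servo_tool(steps=[[[0.003, -0.0005, -0.0052], [0, 0, 0], -1], [[0.003, -0.0005, -0.0052], [0, 0, 0], -1], [[0.003, -0.0005, -0.0052], [0, 0, 0], -1], [[0.003, -0.0005, -0.0052], [0, 0, 0], -1], [[0.0029, -0.0005, -0.0052], [0, 0, 0], -1], [[0.003, -0.0005, -0.0052], [0, 0, 0], -1], [[0.0029, -0.0005, -0.0052], [0, 0, 0], -1], [[0, 0, 0], [0, 0, 0], -1]])

```text
t: 7.83
ee_pos: [525.8, 121.3, 209.4]
orientation: [2.997, -0.226, 0.78]
ft_force: [0.4, 4.1, -4.8]
width: 21.7
grasp_force: 30.0
```

```bash
python3 al.py
```

```text
tcp axial 66.0 n -4.1 b 5.7 tilt err deg n,b [ 0.62 -0.84] yaw [ 0.482  -0.0723 -0.8732] F.a -4.0 t 7.8333
n [0.17  0.985 0.   ] b [ 0.853 -0.147  0.5  ] a [-0.493  0.085  0.866]
```

servo_tool(steps=[[[0, 0, 0], [0, 0, 0], -1], [[0, 0, 0], [0, 0, 0], -1], [[0, 0, 0], [0, 0, 0], -1], [[0, 0, 0], [0, 0, 0], -1], [[0, 0, 0], [0, 0, 0], -1], [[0, 0, 0], [0, 0, 0], -1], [[0, 0, 0], [0, 0, 0], -1], [[0, 0, 0], [0, 0, 0], -1]])

```text
t: 8.5
ee_pos: [525.7, 120.9, 210.4]
orientation: [2.995, -0.227, 0.781]
ft_force: [-0.3, 4.1, -4.9]
width: 21.4
grasp_force: 30.0
```

```bash
python3 al.py
python3 - <<'E'
from h import *
d=grab('wrist'); s=grab('scene')
cv2.imwrite('pics/p4.png',np.hstack([cv2.resize(d['color'][130:300,200:360],(400,425)),cv2.resize(s['color'][150:320,240:400],(400,425))]))
E
```

```text
tcp axial 66.9 n -4.5 b 6.2 tilt err deg n,b [ 0.56 -0.79] yaw [ 0.4826 -0.0734 -0.8728] F.a -3.7 t 8.5
n [0.17  0.985 0.   ] b [ 0.853 -0.147  0.5  ] a [-0.493  0.085  0.866]
```

View pics/p4.png

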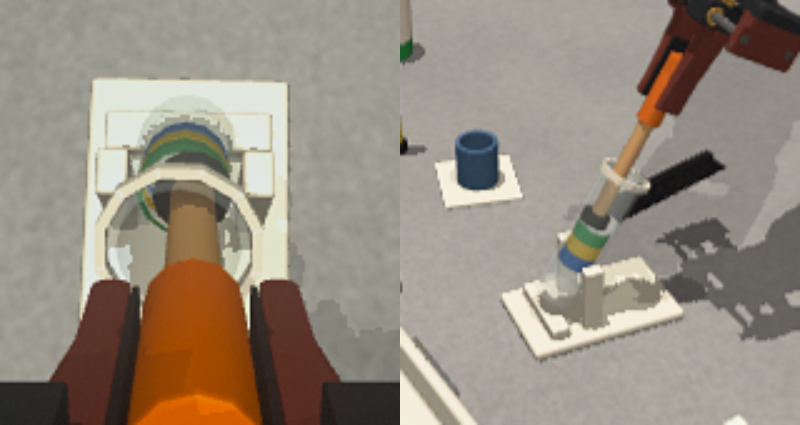

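The rod foot is on the green tablet and the stack has gathered (green, yellow and blue touching). The tool has drifted sideways, so I'll correct that before pushing on.

servo_tool(steps=[[[-0.0015, 0.0018, -0.001], [-0.2, -0.23, -0.09], -1], [[-0.0015, 0.0018, -0.001], [-0.2, -0.23, -0.1], -1], [[-0.0015, 0.0017, -0.0011], [-0.2, -0.24, -0.09], -1], [[0, 0, 0], [0, 0, 0], -1], [[0.002, -0.0003, -0.0035], [0, 0, 0], -1], [[0.002, -0.0003, -0.0035], [0, 0, 0], -1], [[0, 0, 0], [0, 0, 0], -1], [[0, 0, 0], [0, 0, 0], -1]])

```text
t: 9.27
ee_pos: [528.5, 120.3, 206.5]
orientation: [2.995, -0.219, 0.781]
ft_force: [0.2, 3.9, -4.3]
width: 21.8
grasp_force: 30.0
```

```bash
python3 al.py
```

```text
tcp axial 62.1 n -4.6 b 6.7 tilt err deg n,b [ 0.61 -0.79] yaw [ 0.4827 -0.0725 -0.8728] F.a -3.5 t 9.2667
n [0.17  0.985 0.   ] b [ 0.853 -0.147  0.5  ] a [-0.493  0.085  0.866]
```

```bash
python3 -c "
from h import *
o=sensors.get_obs()
for k in ('qpos','qvel','joint_torque','ft_force','moment','orientation'): print(k,np.round(o[k],3))"
```

```text
qpos [ 0.331  0.187  2.139 -0.587  0.419  2.541]
qvel [ 0.001  0.002  0.001 -0.     0.003 -0.001]
joint_torque [-2.5140e+00 -3.7278e+01 -2.3712e+01 -1.4500e+00 -2.5400e-01  1.1000e-02]
ft_force [ 0.183  3.862 -4.35 ]
moment [1.265 0.849 0.623]
orientation [ 2.995 -0.219  0.781]
```

Joint 6 is at its limit (2.54), which blocks the correction. The rod is round, so I'll turn the tool about the rod's axis to unwind it.

servo_tool(steps=[[[0, 0, 0], [-1.5, 0.26, 2.6], -1], [[0, 0, 0], [-2.4, 0.4, 4.3], -1], [[0, 0, 0], [-2.4, 0.4, 4.3], -1], [[0, 0, 0], [-2.4, 0.4, 4.3], -1], [[0, 0, 0], [-2.4, 0.4, 4.3], -1], [[0, 0, 0], [-2.4, 0.4, 4.3], -1], [[0, 0, 0], [-2.4, 0.4, 4.3], -1], [[0, 0, 0], [0, 0, 0], -1]])

```text
t: 9.93
ee_pos: [528.3, 121.0, 206.6]
orientation: [2.812, 0.61, 0.695]
ft_force: [-3.4, 7.7, -2.9]
width: 21.5
grasp_force: 30.1
```

```bash
cat >> al.py <<'E'
print('q',np.round(o['qpos'],3)); F=np.array(o['ft_force']); print('F n,b,a',(F@n).round(1),(F@b).round(1),(F@a).round(1))
dn,db=-(z@n),-(z@b); w=np.degrees(db*np.cross(z,b)+dn*np.cross(z,n)); print('fix shift mm',(-(e@n)*n-(e@b)*b).round(1),'turn',w.round(2))
E
python3 al.py
```

```text
tcp axial 62.4 n -3.9 b 6.5 tilt err deg n,b [ 0.41 -0.94] yaw [ 0.4798 -0.0756 -0.8741] F.a -0.2 t 9.9333
n [0.17  0.985 0.   ] b [ 0.853 -0.147  0.5  ] a [-0.493  0.085  0.866]
q [ 0.334  0.188  2.136 -0.587  0.426  1.968]
F n,b,a 7.0 -5.4 -0.2
fix shift mm [-4.9  4.8 -3.3] turn [-0.51 -0.87 -0.2 ]
```

servo_tool(steps=[[[-0.0016, 0.0016, -0.0011], [-0.17, -0.29, -0.07], -1], [[-0.0016, 0.0016, -0.0011], [-0.17, -0.29, -0.07], -1], [[-0.0016, 0.0016, -0.0011], [-0.17, -0.29, -0.06], -1], [[0, 0, 0], [0, 0, 0], -1], [[0, 0, 0], [0, 0, 0], -1], [[0, 0, 0], [0, 0, 0], -1], [[0, 0, 0], [0, 0, 0], -1], [[0, 0, 0], [0, 0, 0], -1]])

```text
t: 10.6
ee_pos: [523.7, 124.8, 203.4]
orientation: [2.797, 0.597, 0.71]
ft_force: [0.7, 0.8, -0.2]
width: 21.5
grasp_force: 30.0
```

```bash
python3 al.py
```

```text
tcp axial 62.2 n -1.0 b 0.5 tilt err deg n,b [-0.1   0.01] yaw [ 0.4925 -0.0868 -0.866 ] F.a -0.4 t 10.6
n [0.17  0.985 0.   ] b [ 0.853 -0.147  0.5  ] a [-0.493  0.085  0.866]
q [ 0.358  0.192  2.151 -0.67   0.421  2.074]
F n,b,a 0.9 0.4 -0.4
fix shift mm [-0.3  1.  -0.3] turn [ 0.09 -0.01  0.05]
```

servo_tool(steps=[[[0.0018, 0.0004, -0.0035], [0, 0, 0], -1], [[0.002, -0.0003, -0.0035], [0, 0, 0], -1], [[0.002, -0.0003, -0.0035], [0, 0, 0], -1], [[0.002, -0.0003, -0.0035], [0, 0, 0], -1], [[0.002, -0.0003, -0.0035], [0, 0, 0], -1], [[0, 0, 0], [0, 0, 0], -1], [[0, 0, 0], [0, 0, 0], -1], [[0, 0, 0], [0, 0, 0], -1]])

```text
t: 11.27
ee_pos: [533.1, 124.2, 185.2]
orientation: [2.798, 0.597, 0.709]
ft_force: [0.7, 1.2, -1.3]
width: 21.5
grasp_force: 30.0
```

```bash
python3 al.py
```

```text
tcp axial 41.7 n 0.1 b -0.5 tilt err deg n,b [-0.09 -0.06] yaw [ 0.4915 -0.0866 -0.8666] F.a -1.4 t 11.2667
n [0.17  0.985 0.   ] b [ 0.853 -0.147  0.5  ] a [-0.493  0.085  0.866]
q [ 0.348  0.239  2.147 -0.727  0.384  2.129]
F n,b,a 1.2 -0.3 -1.4
fix shift mm [ 0.4 -0.2  0.3] turn [ 0.07 -0.08  0.05]
```

servo_tool(steps=[[[0.001, -0.0002, -0.0017], [0, 0, 0], -1], [[0.001, -0.0002, -0.0017], [0, 0, 0], -1], [[0.001, -0.0001, -0.0017], [0, 0, 0], -1], [[0, 0, 0], [0, 0, 0], -1], [[0, 0, 0], [0, 0, 0], -1], [[0, 0, 0], [0, 0, 0], -1], [[0, 0, 0], [0, 0, 0], -1], [[0, 0, 0], [0, 0, 0], -1]])

```text
t: 11.93
ee_pos: [536.1, 123.6, 180.5]
orientation: [2.797, 0.597, 0.71]
ft_force: [-4.1, 3.0, 4.5]
width: 21.6
grasp_force: 30.0
```

```bash
python3 al.py;python3 - <<'E'
from h import *
d=grab('wrist'); s=grab('scene')
cv2.imwrite('pics/p5.png',np.hstack([cv2.resize(d['color'][130:300,200:360],(400,425)),cv2.resize(s['color'][190:290,280:374],(400,425))]))
E
```

```text
tcp axial 36.1 n 0.0 b -0.2 tilt err deg n,b [-0.1  -0.03] yaw [ 0.492  -0.0867 -0.8663] F.a 6.2 t 11.9333
n [0.17  0.985 0.   ] b [ 0.853 -0.147  0.5  ] a [-0.493  0.085  0.866]
q [ 0.345  0.252  2.145 -0.746  0.374  2.146]
F n,b,a 2.3 -1.7 6.2
fix shift mm [ 0.2 -0.1  0.1] turn [ 0.08 -0.04  0.05]
```

View pics/p5.png

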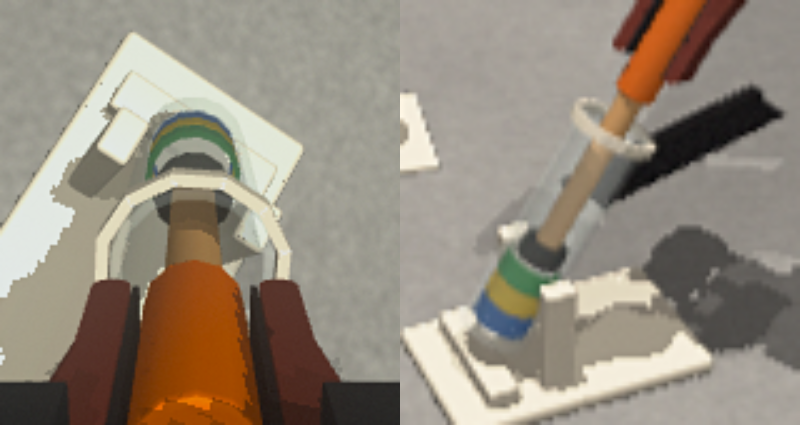

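The stack is closed up and near the bottom, and the force is rising. Continuing in small steps.

servo_tool(steps=[[[0.0005, -0.0001, -0.0009], [0, 0, 0], -1], [[0.0005, -0.0001, -0.0009], [0, 0, 0], -1], [[0, 0, 0], [0, 0, 0], -1], [[0, 0, 0], [0, 0, 0], -1], [[0, 0, 0], [0, 0, 0], -1], [[0, 0, 0], [0, 0, 0], -1], [[0, 0, 0], [0, 0, 0], -1], [[0, 0, 0], [0, 0, 0], -1]])

```text
t: 12.7
ee_pos: [537.1, 123.9, 180.2]
orientation: [2.797, 0.597, 0.713]
ft_force: [-17.4, 4.3, 25.3]
width: 21.7
grasp_force: 30.0
```

```bash
python3 al.py
```

```text
tcp axial 35.5 n 0.5 b 0.4 tilt err deg n,b [-0.03  0.09] yaw [ 0.494  -0.0858 -0.8652] F.a 30.8 t 12.7
n [0.17  0.985 0.   ] b [ 0.853 -0.147  0.5  ] a [-0.493  0.085  0.866]
q [ 0.345  0.253  2.145 -0.752  0.371  2.152]
F n,b,a 1.3 -2.8 30.8
fix shift mm [-0.4 -0.4 -0.2] turn [0.04 0.08 0.01]
```

It's bottomed, but at 31 N. I'll ease back to about 15 N and hold.

servo_tool(steps=[[[-0.0004, 0, 0.0006], [0, 0, 0], -1], [[0, 0, 0], [0, 0, 0], -1], [[0, 0, 0], [0, 0, 0], -1], [[0, 0, 0], [0, 0, 0], -1], [[0, 0, 0], [0, 0, 0], -1], [[0, 0, 0], [0, 0, 0], -1], [[0, 0, 0], [0, 0, 0], -1], [[0, 0, 0], [0, 0, 0], -1]])

```text
t: 13.37
ee_pos: [536.8, 123.9, 180.2]
orientation: [2.797, 0.598, 0.712]
ft_force: [-11.7, 3.4, 15.5]
width: 21.4
grasp_force: 30.0
```

```bash
python3 al.py
```

```text
tcp axial 35.6 n 0.4 b 0.2 tilt err deg n,b [-0.04  0.05] yaw [ 0.4934 -0.0858 -0.8656] F.a 19.5 t 13.3667
n [0.17  0.985 0.   ] b [ 0.853 -0.147  0.5  ] a [-0.493  0.085  0.866]
q [ 0.345  0.253  2.145 -0.75   0.372  2.15 ]
F n,b,a 1.3 -2.8 19.5
fix shift mm [-0.2 -0.3 -0.1] turn [0.04 0.04 0.02]
```

servo_tool(steps=[[[-0.0001, 0, 0.0002], [0, 0, 0], -1], [[0, 0, 0], [0, 0, 0], -1], [[0, 0, 0], [0, 0, 0], -1], [[0, 0, 0], [0, 0, 0], -1], [[0, 0, 0], [0, 0, 0], -1], [[0, 0, 0], [0, 0, 0], -1], [[0, 0, 0], [0, 0, 0], -1], [[0, 0, 0], [0, 0, 0], -1]])

```text
t: 14.03
ee_pos: [536.8, 123.8, 180.2]
orientation: [2.797, 0.598, 0.712]
ft_force: [-9.4, 4.1, 12.6]
width: 21.5
grasp_force: 30.0
```

servo_tool(steps=[[[-0.002, 0.0003, 0.0035], [0, 0, 0], -1], [[-0.0035, 0.0006, 0.0061], [0, 0, 0], -1], [[-0.0049, 0.0009, 0.0087], [0, 0, 0], -1], [[-0.0049, 0.0009, 0.0087], [0, 0, 0], -1], [[-0.0049, 0.0008, 0.0087], [0, 0, 0], -1], [[-0.0049, 0.0009, 0.0087], [0, 0, 0], -1], [[-0.0049, 0.0008, 0.0087], [0, 0, 0], -1], [[-0.0049, 0.0009, 0.0087], [0, 0, 0], -1]])

```text
t: 14.7
ee_pos: [501.3, 129.5, 242.1]
orientation: [2.797, 0.597, 0.71]
ft_force: [2.2, 1.8, -1.0]
width: 21.8
grasp_force: 30.0
```

```bash
python3 al.py
```

```text
tcp axial 107.2 n -0.1 b 0.0 tilt err deg n,b [-0.1  -0.03] yaw [ 0.492  -0.0868 -0.8663] F.a -1.8 t 14.7
n [0.17  0.985 0.   ] b [ 0.853 -0.147  0.5  ] a [-0.493  0.085  0.866]
q [ 0.39   0.091  2.152 -0.573  0.516  1.989]
F n,b,a 2.1 1.1 -1.8
fix shift mm [-0.   0.1 -0. ] turn [ 0.08 -0.04  0.05]
```

servo_tool(steps=[[[-0.0049, 0.0009, 0.0087], [0, 0, 0], -1], [[-0.0049, 0.0008, 0.0087], [0, 0, 0], -1], [[-0.0049, 0.0009, 0.0087], [0, 0, 0], -1], [[-0.0049, 0.0008, 0.0087], [0, 0, 0], -1], [[-0.0049, 0.0009, 0.0087], [0, 0, 0], -1], [[-0.0049, 0.0008, 0.0087], [0, 0, 0], -1], [[-0.0049, 0.0009, 0.0087], [0, 0, 0], -1], [[-0.0049, 0.0008, 0.0087], [0, 0, 0], -1]])

```text
t: 15.37
ee_pos: [461.9, 136.3, 311.6]
orientation: [2.797, 0.597, 0.709]
ft_force: [0.5, 0.8, -1.0]
width: 21.6
grasp_force: 30.0
```

servo_tool(steps=[[[0.005, -0.02, 0.004], [0.64, 3.7, 0], -1], [[0.014, -0.033, 0], [0.64, 3.7, 0], -1], [[0.014, -0.033, 0], [0.64, 3.7, 0], -1], [[0.014, -0.033, 0], [0.64, 3.7, 0], -1], [[0.014, -0.033, 0], [0.64, 3.7, 0], -1], [[0.014, -0.033, 0], [0.64, 3.7, 0], -1], [[0.014, -0.033, 0], [0.64, 3.7, 0], -1], [[0.01, -0.02, 0], [0.62, 3.65, 0], -1]])

```text
t: 16.03
ee_pos: [561.3, -102.4, 315.7]
orientation: [3.07, 0.654, 0.002]
ft_force: [0.1, -0.2, -1.1]
width: 21.7
grasp_force: 30.0
```

servo_tool(steps=[[[0.008, -0.02, 0], [0, 0, 0], -1], [[0, 0, 0], [0, 0, 0], -1], [[0, 0, 0], [0, 0, 0], -1], [[0, 0, 0], [0, 0, 0], -1], [[0, 0, 0], [0, 0, 0], -1], [[0, 0, 0], [0, 0, 0], -1], [[0, 0, 0], [0, 0, 0], -1], [[0, 0, 0], [0, 0, 0], -1]])

```text
t: 16.7
ee_pos: [568.4, -118.7, 315.1]
orientation: [3.068, 0.657, 0.005]
ft_force: [0.0, -1.1, -0.8]
width: 21.5
grasp_force: 30.0
```

```bash
cat > up.py <<'E'
from h import *
o=sensors.get_obs(); Rm=R.from_rotvec(o['orientation']).as_matrix(); z=Rm[:,2]; e=np.array(o['ee_pos'])
print('tcp',e.round(1),'z',z.round(4),'q',np.round(o['qpos'],2)); print('turn to upright deg',np.degrees(np.cross(z,[0,0,-1])).round(2))
d=grab('wrist'); cv2.imwrite('pics/u.png',d['color']); A=np.linalg.inv(d['W'])
m=hsv(d,(3,120,60),(20,255,255)); m[:, :240]=0;m[:,315:]=0
P=pts(d,m); q=(P-e)@Rm   # tool frame
for lo in range(-10,110,20):
    k=(q[:,2]>lo)&(q[:,2]<lo+20)
    if k.sum()>20: print(lo,k.sum(),'y mid %.1f w %.1f'%((np.percentile(q[k,1],1)+np.percentile(q[k,1],99))/2,np.ptp(q[k,1])),'x max %.1f'%np.percentile(q[k,0],98))
m=cv2.inRange(d['color'],(0,0,0),(75,75,75));P=pts(d,m);q=(P-e)@Rm;k=(q[:,2]>95)&(q[:,2]<135)&(np.hypot(q[:,0],q[:,1])<25);q=q[k]
if len(q): print('foot tool',len(q),np.percentile(q,1,axis=0).round(1),np.percentile(q,99,axis=0).round(1))
m=hsv(d,(95,80,40),(125,255,255)); P=pts(d,m); P=P[(P[:,2]>45)&(P[:,2]<60)]
if len(P): print('rim',len(P),P.min(0).round(1),P.max(0).round(1),(P.min(0)/2+P.max(0)/2).round(1))
E
python3 up.py
```

```text
tcp [ 568.4 -118.7  315.1] z [ 0.004  -0.0035 -1.    ] q [-0.22  0.26  1.64 -0.    1.23  0.92]
turn to upright deg [0.2  0.23 0.  ]
-10 615 y mid 0.0 w 35.0 x max 11.6
10 152 y mid 0.2 w 21.1 x max 9.5
30 202 y mid 0.6 w 13.0 x max 5.1
50 143 y mid 0.6 w 12.9 x max 4.8
70 69 y mid 0.5 w 12.8 x max 4.2
90 39 y mid 0.5 w 12.9 x max 3.3
foot tool 431 [-10.9 -11.6 110.8] [  8.8  12.4 121.2]
rim 371 [ 547.5 -140.7   49.6] [630.5 111.5  59.9] [589.  -14.6  54.8]
```

View pics/u.png

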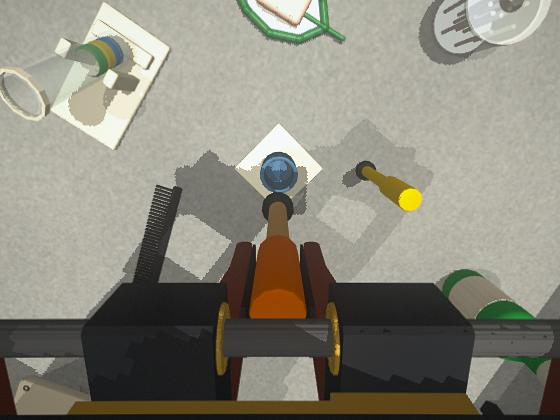

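The rod is over the holder: its foot is at (277,205) and the cup at (279,172). The rod has tilted about 1.7° in the grip, so I'll correct that and lower it to just above the rim. In the tube, the tablets are stacked at the bottom, at about (100,55).

servo_tool(steps=[[[0.0007, -0.0012, -0.005], [0.45, -0.66, 0], -1], [[0.0007, -0.0012, -0.02], [0.45, -0.66, 0], -1], [[0, 0, -0.035], [0, 0, 0], -1], [[0, 0, -0.035], [0, 0, 0], -1], [[0, 0, -0.02], [0, 0, 0], -1], [[0, 0, 0], [0, 0, 0], -1], [[0, 0, 0], [0, 0, 0], -1], [[0, 0, 0], [0, 0, 0], -1]])

```text
t: 17.42
ee_pos: [570.9, -122.1, 201.1]
orientation: [-3.066, -0.655, -0.048]
ft_force: [1.0, -0.2, 0.4]
width: 21.5
grasp_force: 30.0
```

```bash
sed -i "s/rim'/rim'/; s/P=P\[(P\[:,2\]>45)&(P\[:,2\]<60)\]/P=P[(P[:,2]>45)\&(P[:,2]<60)\&(P[:,1]<-80)\&(P[:,0]<610)]/" up.py
cat >> up.py <<'E'
m=hsv(d,(3,120,60),(20,255,255)); m[:, :240]=0;m[:,315:]=0;P=pts(d,m)-e
tx=Rm[:,0]*[1,1,0];ty=Rm[:,1]*[1,1,0]
for lo in range(-110,-20,15):
    k=(P[:,2]>lo)&(P[:,2]<lo+15)
    if k.sum()>15: X=P[k]@tx;Y=P[k]@ty; print('world h',lo,k.sum(),'x max %.1f y mid %.1f'%(np.percentile(X,98),(Y.min()+Y.max())/2))
print('F',np.round(o['ft_force'],1))
E
python3 up.py
```

```text
tcp [ 570.9 -122.1  201.1] z [ 0.0287  0.0119 -0.9995] q [-0.24  0.38  1.76  0.02  0.98  0.9 ]
turn to upright deg [-0.68  1.65  0.  ]
-10 630 y mid -0.5 w 34.9 x max 11.7
10 155 y mid 0.1 w 21.2 x max 9.6
30 190 y mid 0.6 w 13.0 x max 5.2
50 76 y mid 0.5 w 12.9 x max 4.7
foot tool 441 [-11.1 -11.8 110.8] [  8.7  12.5 122.2]
rim 340 [ 547.5 -143.7   52.5] [591.  -99.5  56.7] [ 569.2 -121.6   54.6]
world h -65 67 x max 6.4 y mid 0.5
world h -50 134 x max 6.3 y mid 0.7
world h -35 69 x max 6.3 y mid 0.4
F [ 1.  -0.2  0.4]
```

servo_tool(steps=[[[-0.0012, 0.001, -0.01], [0, 0, 0], -1], [[0, 0, -0.018], [0, 0, 0], -1], [[0, 0, -0.018], [0, 0, 0], -1], [[0, 0, -0.014], [0, 0, 0], -1], [[0, 0, -0.006], [0, 0, 0], -1], [[0, 0, -0.002], [0, 0, 0], -1], [[0, 0, 0], [0, 0, 0], -1], [[0, 0, 0], [0, 0, 0], -1]])

```text
t: 18.13
ee_pos: [569.5, -120.9, 132.7]
orientation: [-3.066, -0.655, -0.047]
ft_force: [-0.2, 0.5, -1.2]
width: 21.3
grasp_force: 30.0
```

```bash
python3 up.py
```

```text
tcp [ 569.5 -120.9  132.7] z [ 0.0282  0.0119 -0.9995] q [-0.24  0.47  1.8   0.02  0.84  0.89]
turn to upright deg [-0.68  1.62  0.  ]
-10 672 y mid 0.3 w 35.6 x max 11.8
10 164 y mid 0.4 w 21.8 x max 9.5
30 188 y mid 0.6 w 13.0 x max 5.2
50 56 y mid 0.5 w 13.0 x max 4.8
foot tool 631 [-20.  -17.2  95.5] [  5.7  18.1 125.1]
rim 375 [ 547.7 -143.9   53. ] [ 591.1 -100.    56.4] [ 569.4 -121.9   54.7]
world h -65 51 x max 6.3 y mid 0.5
world h -50 135 x max 6.3 y mid 0.6
world h -35 67 x max 6.2 y mid 0.4
F [-0.2  0.5 -1.2]
```

Lowering in 1 mm steps until the foot touches the floor.

servo_tool(steps=[[[0, 0, -0.001], [0, 0, 0], -1], [[0, 0, 0], [0, 0, 0], -1], [[0, 0, -0.001], [0, 0, 0], -1], [[0, 0, 0], [0, 0, 0], -1], [[0, 0, 0], [0, 0, 0], -1], [[0, 0, 0], [0, 0, 0], -1], [[0, 0, 0], [0, 0, 0], -1], [[0, 0, 0], [0, 0, 0], -1]])

```text
t: 18.85
ee_pos: [569.2, -120.9, 130.2]
orientation: [-3.066, -0.655, -0.046]
ft_force: [0.0, 1.6, 4.6]
width: 21.4
grasp_force: 30.0
```

The foot is on the floor (4.6 N up), so I'll release.

servo_tool(steps=[[[0, 0, 0.0002], [0, 0, 0], -1], [[0, 0, 0], [0, 0, 0], -0.4], [[0, 0, 0], [0, 0, 0], -0.3], [[0, 0, 0], [0, 0, 0], 0], [[0, 0, 0], [0, 0, 0], 0.5], [[0, 0, 0], [0, 0, 0], 1], [[0, 0, 0], [0, 0, 0], 1], [[0, 0, 0], [0, 0, 0], 1]])

```text
t: 19.52
ee_pos: [568.7, -120.8, 129.9]
orientation: [-3.066, -0.655, -0.045]
ft_force: [0.9, 0.4, -0.2]
width: 61.1
grasp_force: 0.0
```

servo_tool(steps=[[[0, 0, 0], [0, 0, 0], 1], [[0, 0, 0.005], [0, 0, 0], 1], [[0, 0, 0.015], [0, 0, 0], 1], [[0, 0, 0.03], [0, 0, 0], 1], [[0, 0, 0.035], [0, 0, 0], 1], [[0, 0, 0.035], [0, 0, 0], 1], [[-0.02, 0, 0.025], [0, 0, 0], 1], [[-0.03, 0, 0.02], [0, 0, 0], 1]])

```text
t: 20.18
ee_pos: [520.7, -121.1, 298.1]
orientation: [-3.067, -0.657, -0.052]
ft_force: [-0.4, -0.1, 0.2]
width: 87.8
grasp_force: 0.0
```

servo_tool(steps=[[[-0.025, 0.025, 0], [0, 0, 0], 1], [[-0.02, 0.025, 0], [0, 0, 0], 1], [[0, 0.02, 0], [0, 0, 0], 1], [[0, 0, 0], [0, 0, 0], 1], [[0, 0, 0], [0, 0, 0], 1], [[0, 0, 0], [0, 0, 0], 1], [[0, 0, 0], [0, 0, 0], 1], [[0, 0, 0], [0, 0, 0], 1]])

```text
t: 20.85
ee_pos: [474.1, -51.6, 294.8]
orientation: [-3.066, -0.654, -0.044]
ft_force: [0.7, 0.3, -0.5]
width: 88.1
grasp_force: 0.0
```

```bash
python3 rod.py w9
python3 - <<'E'
import cv2; from h import *
s=grab('scene'); w=cv2.imread('pics/w9.png')
cv2.imwrite('pics/f9.png',np.hstack([cv2.resize(w,(400,300)),cv2.resize(s['color'][140:290,220:370],(300,300))]))
E
```

```text
[536.5 -24.5 458.9] [474.02577176 -51.47525454 294.73007798]
[400.47751606 133.53426124] [377 121  45  28 934]
top [ 568.5 -120.7  175.9] [ 558.4 -131.1] [ 578.9 -110.3] 577
165 111 [ 566.7 -112.7  164.9] [19.7  9.  11.7]
150 84 [ 566.6 -112.8  150.4] [19.9  9.1 11.7]
135 49 [ 567.7 -112.5  136. ] [17.6  8.9 10.8]
120 17 [ 571.8 -112.   121.9] [17.3  8.2  8.1]
rim 287 [ 546.9 -141.2   52.2] [615.   93.6  59.9] [580.9 -23.8  56. ]
```

View pics/f9.png

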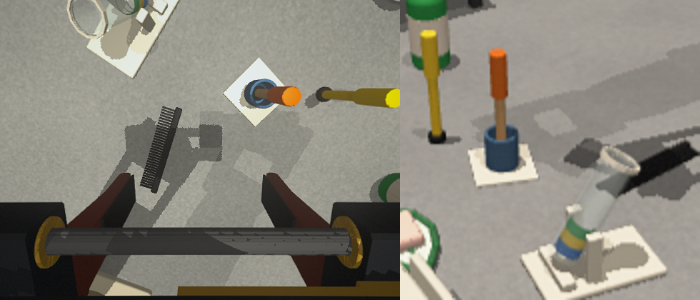

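The rod stands upright in the cup at (500,150), with its top at z = 176. The tablets are stacked at the tube's bottom, at about (573,243), and the other things look unmoved. The foot stopped 88 mm inside the mouth with a sharp rise in force, as it should when all three are packed.

```bash
python3 -c "
from workcell import close_job
print(close_job())"
```

```text
the job is handed in; nothing more can be done
None
```

Job handed in at about 21 s: all three tablets are packed at the bottom and were held there at about 13–20 N after a brief overshoot to 31 N. The rod is back upright in its holder and released, and joint 6 sat at its 2.54 rad limit (it read 2.541) for a moment before I unwound it.

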